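Move the wet painted disc to the drying rack

TASK

The dark blue wooden disc on the two battens has just been painted and is wet, so do not touch it with the fingers: slide the spatula under it between the battens, lift it, keep it level, and set it down gently on the two boards of the drying rack's lower tier, in the middle of the rack underneath the rods of the upper tier. Then draw the spatula out and lay it flat on the green cutting mat. Leave the other things where they are.

Things in the scene. Friction and masses are not known exactly. Their poses are not given: they have to be found in the camera images.
- disc: The wet disc: round plywood, 120 mm across, 6 mm thick, about 60 g, dark blue with white dots on top. Origin at the centre of its underside, z up. It starts lying flat, roughly centred, on the two battens of the painting board. The fingers and arm must not touch it.
- spatula: Lifting spatula, 170 g, steel blade, black handle. Origin: centre of the blade's underside; x to the blade's front edge, z up. Starts flat on the mat, handle to the robot's right (-y). Blade flat, 110 (x -55 to 55) x 80 x 2.5 mm. A neck 20 wide rises from x -50, z 2 to x -75, z 38 mm. Blade-heavy: it rests flat on its blade, handle in the air.
- spatula_load (a point): Point on the top of the blade at x +15 mm of the spatula's frame, same axes: bring this under the disc's centre; the disc then lies balanced with its edge 5 mm ahead of the neck.
- spatula_grip (a point): On the axis of the straight handle, 19 mm from its rear end: x -138, y 0, z +51.8 mm in the spatula's frame, same axes. The handle is 22 wide (along y) x 20 mm; its axis rises rearwards from x -75, z 38 to x -157, z 56 mm.
- paint_board: Fixed painting board lying on the mat: card 220 x 170 x 3 mm with two wooden battens 200 long (along its x), 20 wide, 25 mm high, at y = -60 and +60 mm, so 100 mm clear between them, open at both ends (x runs roughly left-right). Origin: centre of the underside, on the mat; z up. Top of the card at z 3 mm, top of the battens (where the disc lies) at z 28 mm.
- rack: Fixed wooden drying rack on the mat, 260 long (its x) x 200 wide (y) x 167 mm high, the same from both ends, which are open; it stands at the robot's left, one end facing the table's middle. Origin: centre of its foot, on the mat; z up. Corner posts 16 mm square, 165 high, at x +-122, y +-92 mm. A cross bar at each end (x +-122), top at z 25 mm.
- rack_lower (a point): Middle of the lower tier: 60 mm above the rack's origin, same axes. The tier is two boards on edge along x, 260 long, 18 wide, at y +-61 mm (104 mm clear between them), tops level with this point, nothing else between them down to the cross bars.
- rack_upper (a point): Middle of the upper tier: 163 mm above the rack's origin, same axes. 6 mm steel rods across y, tops at this height, and side strips along x (underside 151 mm above the origin), from x -130 to +130. With the disc in the middle, this tier blocks a gripper standing upright on the handle: lean it back, away from the rack, 25 to 40 degrees.
- cutting_mat: Green cutting mat, fixed, 600 (x) x 900 (y) x 3 mm, with a pale grid. Origin: centre of its underside on the table; its top is at z 3 mm.
- dry_disc: Bystander: ochre wooden disc, 120 mm across, 6 mm thick, lying on the rack's upper tier. Origin: centre of its underside.
- paint_jar: Bystander: jar of blue paint with a black cap, 72 mm across, 85 mm high, on the mat's far part. Origin: centre of its underside.
- brush_pot: Bystander: glass pot of brushes, 76 mm across, about 200 mm high with the brushes, on the mat's far part. Origin: centre of its underside.
- tape_roll: Bystander: roll of yellow tape lying flat, 100 mm across, 25 mm high, on the mat's right part. Origin: centre of its underside.
There are look-alikes about, which are no part of the job. Leave any pink or red look-alike of the disc alone.

How it is judged:
On the way:
1. the disc is carried by the spatula, clear of the battens by 8 mm or more (contact force between disc and spatula above 0.2 N and z of disc in the frame of paint_board above 0.036 m and contact force between disc and paint_board below 0.05 N), for 0.3 s.
At the end, for the whole second after the job is handed in: The disc lies flat and still, face up, on both boards of the rack's lower tier, its centre within 30 mm (along the boards) and 20 mm (across them) of the rack's middle; the spatula is off the disc and lies still with its blade flat on the cutting mat (not on the painting board) (x of disc in the frame of rack between -0.03 and 0.03 m and y of disc in the frame of rack between -0.02 and 0.02 m and z of disc in the frame of rack between 0.055 and 0.065 m and angle between disc's own z axis and vertical below 0.06 rad and linear speed of each of disc, spatula below 0.02 m/s and contact force between disc and spatula below 0.05 N and height (world z) of spatula below 0.006 m and angle between spatula's own z axis and vertical below 0.08 rad and x of spatula in the frame of cutting_mat between -0.3 and 0.3 m and y of spatula in the frame of cutting_mat between -0.45 and 0.45 m); the robot touches nothing.
It fails at once if the fingers or the arm touch the wet disc (contact force between disc and the fingers above 0.3 N or contact force between disc and the arm above 0.3 N).
It fails at once if the disc tilts more than 20 degrees (angle between disc's own z axis and vertical above 0.35 rad).
It fails at once if the disc is struck, dropped or pressed hard (over 25 N) (contact force between disc and anything else above 25 N).
It fails at once if a bystander is moved more than 30 mm (distance of any of dry_disc, paint_jar, brush_pot, tape_roll from where it was at the start of the episode above 0.03 m).
It also fails if it takes over 58 s, if anything falls off the work surface, if the arm or the gripper's body presses on something with over 40 N, if the wrist force passes 120 N, or if a joint passes its speed limit or range.

ROBOT

A 7-joint arm with a two-finger parallel gripper is mounted at the origin on the work surface. World frame = base frame: x ahead of the robot, y to its left, z up, the work surface at z = 0. Lengths are in m, angles in rad, forces in N, time in s.
With the tool pointing down it reaches from about 0.35 to 0.9 m from the base axis. Payload 8.1 kg.
Tool frame: the origin (TCP) lies at the very end of the fingers, on their centre line; the grasp point (between the pads) lies 19 mm behind it; z points along the fingers, y is the line along which they close (so a half turn about z gives the same grasp; the last joint's range is limited). The gripper opens to 85 mm and grips with 20 to 120 N. Pads are 22 mm wide; open, the fingers measure 114 mm over their backs; the gripper's body (76 mm by 85 mm) begins 54 mm behind the grasp point. The pads swing forward as they close: fully open they stand 13 mm farther back than shut.
Start: joints at [-1.415, 0.434, 0.025, 1.573, -0.012, 1.134, -0.075], TCP at [0.16, 0.604, 0.231] pointing down, gripper open.
Joint ranges: [-2.62, 2.62], [-0.44, 2.09], [-1.27, 1.32], [0.08, 2.57], [-1.32, 4.46], [0.12, 2], [-2.74, 2.74]. Speed limits (rad/s): [2.22, 2.22, 3.01, 3.01, 3.14, 3.14, 3.14].

INTERFACE

Orientations are given as a 3x3 rotation matrix whose columns are the frame's x, y, z axes.
In Python, from workcell import arm gives the robot as it stands.
- The arm moves only by the tool apply_moves, never from a script. Its argument "moves" is a list of rows, each an object of numbers: "fingers": the closure, from 0 (fully open) to 1 (shut); "dx", "dy", "dz": the shift along the tool's x, y, z in m; "roll": the turn about the tool's z in degrees. In form: [{"fingers": .., "dx": .., "dy": .., "dz": .., "roll": ..}, ...]. A call has 1 to 12 rows; each row is the pose to reach, as a shift and turn from the pose commanded when the call began, along the tool's axes at that moment; what a row does not reach only later rows make up. A row lasts 1/10 s, in which the tool goes at most 50 mm and 8.59 degrees, less where a joint would pass 70% of its speed; a pose out of reach is approached as far as the arm can. A call with a gripper value outside its range is refused whole. The fingers move at their own pace and stop on an object; "grip_force" is the grip in N (left out, the last holds). Time passes only in rows, so rows that repeat a pose let the fingers close. It gives the time, the measured TCP pose, the force, the opening and the grip force at its end, in the units of the state.
- arm.state(): the state, without advancing time (a new reading comes with each control period).
- arm.read_camera(name): name is "side" or "top"; returns a dict with "img" (400x640x3 uint8, red, green, blue), "K" (3x3 intrinsics, pixels), "eye" and "rotation" of the camera in the world. Camera axes: x right, y down, z forward; pixel columns grow to the right and rows downward; lengths in m; the calibration is good to about 2 mm. A picture is of the moment at which its call begins. There is no depth.
- arm.close_job(): hands the job in; it is judged then, once.
The state is a dict: "clock": time; "q": joint angles; "qd": joint speeds; "effort": joint torques, N m; "ee_pos": TCP position; "ee_rot": TCP orientation; "contact_force": force on the tool from outside, world axes, zero at the start; "moment": the same for the moment, N m; "opening": finger opening in m; "finger_force": force on a finger pad.
Only numpy, scipy, OpenCV 4.12 (cv2) and the standard library are available. Lean on these libraries where they do the work, as an engineer would, in place of code of your own. Each camera call takes 0.05 s, during which the arm holds its last target. There are 200 camera calls.

## Working session

There is one attempt and no reset: what is moved stays moved. The work goes in short steps, Python scripts to look and compute and a tool call to move; the robot and the scene stay as the last step left them, time stands still between calls to the robot, and variables do not carry over. Pictures are saved under pics/ and viewed, at most 10 in all, crops included, and the job is handed in when it is done.

Besides the shell and the picture viewer there is one more tool, called after "Emit:" by a JSON object that holds its "api" and its "payload". apply_moves: Moves the arm, as the interface text tells. Its arguments: {"type":"object","properties":{"moves":{"type":"array","items":{"type":"object","properties":{"fingers":{"type":"number"},"dx":{"type":"number"},"dy":{"type":"number"},"dz":{"type":"number"},"roll":{"type":"number"}}}},"grip_force":{"type":"number"}},"required":["moves"]}

```bash
mkdir -p pics; ls; python3 - <<'E'
from workcell import arm
import cv2,numpy as np
np.set_printoptions(precision=4,suppress=True)
s=arm.state();print(s)
for n in("top","side"):
    c=arm.read_camera(n);cv2.imwrite(f"pics/{n}0.png",c["img"][:,:,::-1]);print(n,c["K"],c["eye"],c["rotation"])
E
```

```text
pics
{'clock': 0.0, 'q': array([-1.4146,  0.4352,  0.025 ,  1.5741, -0.0116,  1.134 , -0.0751]), 'qd': array([ 0.0001, -0.0008, -0.0034,  0.0008,  0.0013,  0.0011, -0.0012]), 'effort': array([  0.0006, -67.0459,   1.0251, -31.6222,   0.0156,   0.0124,
         0.    ]), 'ee_pos': array([0.1599, 0.6037, 0.2305]), 'ee_rot': array([[-0.9667,  0.2559, -0.0003],
       [ 0.2559,  0.9667, -0.0015],
       [-0.0001, -0.0015, -1.    ]]), 'contact_force': array([-0.1483, -0.3768,  0.1536]), 'moment': array([ 0.0172, -0.0129,  0.017 ]), 'finger_force': 0.0, 'opening': 0.0854079487566693}
top [[409.7422   0.     328.522 ]
 [  0.     409.7422 198.4421]
 [  0.       0.       1.    ]] [ 0.4767 -0.0195  1.1625] [[-0.0169 -0.9987  0.0485]
 [-0.9997  0.0177  0.0146]
 [-0.0154 -0.0483 -0.9987]]
side [[412.0363   0.     322.2808]
 [  0.     412.0363 198.1339]
 [  0.       0.       1.    ]] [ 0.1008 -0.8326  0.8763] [[ 0.9006 -0.2721  0.3389]
 [-0.4346 -0.5683  0.6987]
 [ 0.0025 -0.7765 -0.6301]]
```

View pics/top0.png

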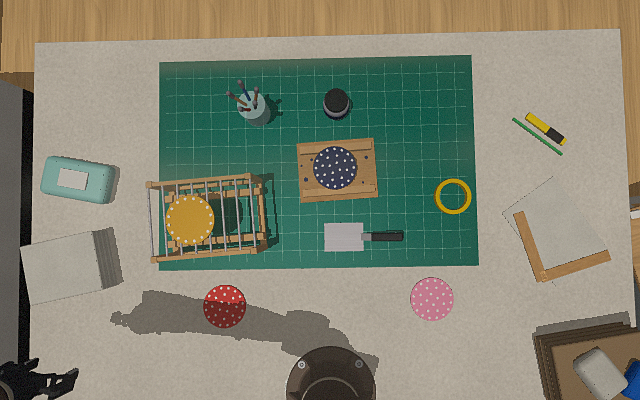

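View pics/side0.png

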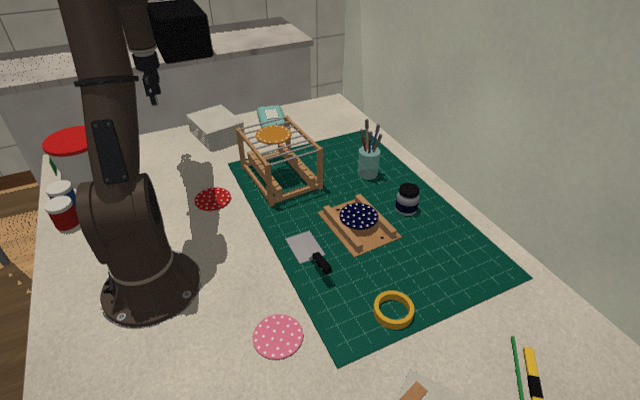

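Disc candidates in the top view are dark blue at (335,168), red at (225,306) and pink at (432,299). The blue one lies on the battens and fits the description. The spatula blade is at (344,237) with its handle at (400,236), and the rack is around (207,218). One enlarged crop should confirm this.

```bash
cat > h.py <<'E'
import numpy as np,cv2
from workcell import arm
np.set_printoptions(precision=4,suppress=True)
def ray(c,uv,z):
    uv=np.atleast_2d(np.asarray(uv,float)); d=np.c_[uv,np.ones(len(uv))]@np.linalg.inv(c["K"]).T@c["rotation"].T
    return c["eye"]+d*((z-c["eye"][2])/d[:,2])[:,None]
def proj(c,p):
    q=(np.atleast_2d(p)-c["eye"])@c["rotation"]@c["K"].T; return q[:,:2]/q[:,2:]
def blob(m,lo,hi):
    n,l,s,ce=cv2.connectedComponentsWithStats(m.astype(np.uint8))
    return [( s[i],ce[i],cv2.findContours((l==i).astype(np.uint8),0,1)[0][0]) for i in range(1,n) if lo<s[i][4]<hi]
E
python3 - <<'E'
from h import *
c=arm.read_camera("top");im=c["img"]
cv2.imwrite("pics/crop.png",cv2.resize(im[130:280,140:420,::-1],None,fx=2.85,fy=2.85,interpolation=cv2.INTER_CUBIC))
hsv=cv2.cvtColor(im,cv2.COLOR_RGB2HSV).astype(int);H,S,V=hsv[...,0],hsv[...,1],hsv[...,2]
yy,xx=np.mgrid[:400,:640];roi=lambda a,b,d,e:(xx>a)&(xx<b)&(yy>d)&(yy<e)
# disc
m=roi(295,380,135,205)&(H>105)&(H<130)&(S>80)
for s,ce,ct in blob(cv2.morphologyEx(m.astype(np.uint8),cv2.MORPH_CLOSE,np.ones((5,5))),200,9999):
    e=cv2.fitEllipse(ct);print("disc",e,ray(c,e[0],.037))
    r=ray(c,ct[:,0],.037);print("circ",cv2.minEnclosingCircle(r[:,:2].astype(np.float32)))
m=roi(310,370,212,262)&(S<50)&(V>130)
for s,ce,ct in blob(m,200,9999):
    r=ray(c,ct[:,0],.0055)[:,:2].astype(np.float32);print("blade",ce,cv2.minAreaRect(r))
m=roi(355,410,225,250)&(V<75)&(S<120)
for s,ce,ct in blob(m,50,9999): print("handle",s,ce,ray(c,ce,.05),cv2.minAreaRect(ct))
m=roi(285,390,130,210)&((H<25)|(H>100))&(S>30)
for s,ce,ct in blob(m,1000,99999):
    r=ray(c,ct[:,0],.006)[:,:2].astype(np.float32);print("board",ce,cv2.minAreaRect(r),cv2.boxPoints(cv2.minAreaRect(ct)))
E
```

```text
disc ((334.0074157714844, 167.01869201660156), (37.782596588134766, 40.81578826904297), 95.52964782714844) [[ 0.618  -0.0197  0.037 ]]
circ ((0.6181623339653015, -0.015429599210619926), 0.06348875164985657)
blade [343.5079 236.8023] ((0.42496493458747864, -0.05133095383644104), (0.12658174335956573, 0.08127625286579132), 89.10001373291016)
handle [370 230  34  11 281] [387.2028 235.9288] [[ 0.4267 -0.16    0.05  ]] ((386.5, 235.0), (10.0, 33.0), 90.0)
board [336.9751 169.9918] ((0.6141169667243958, -0.02752344310283661), (0.1700422465801239, 0.22021517157554626), 3.0837154388427734) [[296.0558 142.7817]
 [373.5889 137.2437]
 [377.8427 196.7969]
 [300.3096 202.335 ]]
```

View pics/crop.png

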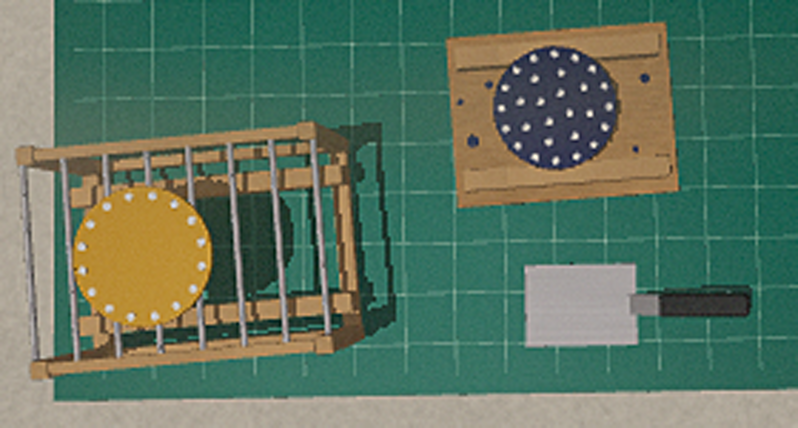

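The crop shows the blue dotted disc on the battens, the spatula blade centred at crop (581,305), and the rack post tops near crop (313,130), (28,156), (325,345) and (40,370). Next I'll measure the rack and the exact spatula pose.

```bash
python3 - <<'E'
from h import *
c=arm.read_camera("top");im=c["img"]
f=lambda p:np.array(p)/2.85+[140,130]-.3
R=ray(c,f([[313,130],[28,156],[325,345],[40,370]]),.167);print(R)
ctr=R.mean(0);print("rack",ctr,[np.linalg.norm(R[a]-R[b]) for a,b in((0,1),(2,3),(0,2),(1,3))])
d=R[1]+R[3]-R[0]-R[2];print("rack dir deg from +y",np.degrees(np.arctan2(-d[0],d[1])))
print("blade corners",ray(c,f([[525,265],[637,265],[525,346],[637,346]]),.0055))
print("handle end",ray(c,f([[750,303]]),.06))
# subpixel blade edges
g=im.astype(int);
for r in (232,242):print(r,[tuple(im[r,x]) [0] for x in range(318,370)])
for x in (335,352):print(x,[im[y,x][0] for y in range(216,258)])
print([im[y,395][1] for y in range(222,250)],[im[y,375][1] for y in range(222,250)])
print([im[236,x][1] for x in range(360,412)])
# check side camera
s=arm.read_camera("side");i2=s["img"]
ax=np.array([d[0],d[1],0]);ax/=np.linalg.norm(ax);ay=np.array([-ax[1],ax[0],0]);o=ctr.copy();o[2]=.003
P=[o+ax*a*.122+ay*b*.092+np.array([0,0,.165]) for a in(-1,1) for b in(-1,1)]
P+=[[.618,-.0175,.037],[.6141,-.0275,.006]]
big=cv2.resize(i2[100:270,220:420,::-1],None,fx=4,fy=3.5,interpolation=cv2.INTER_CUBIC)
for u,v in proj(s,P):cv2.circle(big,(int((u+.5-220)*4),int((v+.5-100)*3.5)),3,(255,0,255),-1)
cv2.imwrite("pics/side1.png",big)
E
```

```text
[[0.5852 0.1873 0.167 ]
 [0.5673 0.4336 0.167 ]
 [0.4014 0.1785 0.167 ]
 [0.384  0.4225 0.167 ]]
rack [0.4844 0.3055 0.167 ] [np.float64(0.24688256040280077), np.float64(0.2446017637717186), np.float64(0.18403674799856626), np.float64(0.18364362371024423)]
rack dir deg from +y 4.117922725717473
blade corners [[ 0.4648  0.0115  0.0055]
 [ 0.4629 -0.0991  0.0055]
 [ 0.385   0.0128  0.0055]
 [ 0.3833 -0.0975  0.0055]]
handle end [[ 0.4262 -0.2006  0.06  ]]
232 [np.uint8(77), np.uint8(109), np.uint8(103), np.uint8(110), np.uint8(107), np.uint8(93), np.uint8(160), np.uint8(176), np.uint8(168), np.uint8(169), np.uint8(165), np.uint8(165), np.uint8(166), np.uint8(166), np.uint8(167), np.uint8(167), np.uint8(166), np.uint8(165), np.uint8(168), np.uint8(167), np.uint8(168), np.uint8(165), np.uint8(168), np.uint8(162), np.uint8(169), np.uint8(166), np.uint8(165), np.uint8(169), np.uint8(169), np.uint8(165), np.uint8(168), np.uint8(165), np.uint8(166), np.uint8(171), np.uint8(167), np.uint8(168), np.uint8(172), np.uint8(166), np.uint8(166), np.uint8(165), np.uint8(168), np.uint8(166), np.uint8(
[... 3015 characters left out ...]
 np.uint8(120), np.uint8(124), np.uint8(125), np.uint8(124), np.uint8(129), np.uint8(126), np.uint8(131), np.uint8(137), np.uint8(77), np.uint8(53), np.uint8(45), np.uint8(48), np.uint8(46), np.uint8(52), np.uint8(52), np.uint8(53), np.uint8(49), np.uint8(52), np.uint8(52), np.uint8(51), np.uint8(42), np.uint8(53), np.uint8(50), np.uint8(49), np.uint8(53), np.uint8(54), np.uint8(47), np.uint8(50), np.uint8(48), np.uint8(52), np.uint8(49), np.uint8(48), np.uint8(59), np.uint8(57), np.uint8(53), np.uint8(53), np.uint8(47), np.uint8(53), np.uint8(52), np.uint8(27), np.uint8(57), np.uint8(110), np.uint8(100), np.uint8(121), np.uint8(96), np.uint8(101), np.uint8(97), np.uint8(102), np.uint8(101)]
```

View pics/side1.png

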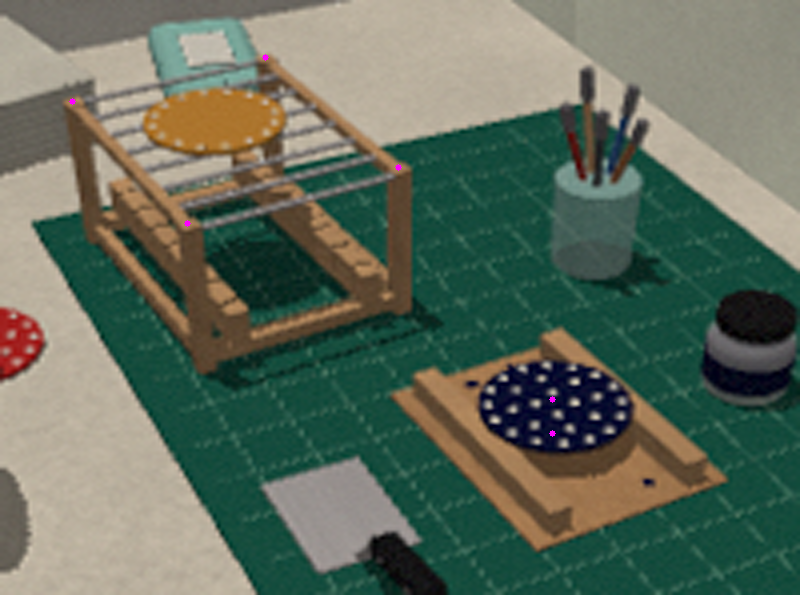

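The side view agrees: the projected post tops land on the posts, and the disc is near (0.617, -0.020). The board is at (0.614, -0.0275) with yaw 3.1°, the rack at (0.484, 0.3055) with yaw 4.1°, and the spatula origin at (0.4245, -0.043) with yaw about 0°. I'll move over to the handle now.

Emit:
{"api": "apply_moves", "payload": {"moves": [{"fingers": 0, "dx": -0.034, "dy": -0.028, "dz": -0.01, "roll": 7}, {"fingers": 0, "dx": -0.068, "dy": -0.055, "dz": -0.02, "roll": 14}, {"fingers": 0, "dx": -0.103, "dy": -0.083, "dz": -0.03, "roll": 21}, {"fingers": 0, "dx": -0.137, "dy": -0.11, "dz": -0.03, "roll": 28}, {"fingers": 0, "dx": -0.171, "dy": -0.138, "dz": -0.03, "roll": 35}, {"fingers": 0, "dx": -0.205, "dy": -0.165, "dz": -0.03, "roll": 42}, {"fingers": 0, "dx": -0.24, "dy": -0.193, "dz": -0.03, "roll": 49}, {"fingers": 0, "dx": -0.274, "dy": -0.22, "dz": -0.03, "roll": 56}, {"fingers": 0, "dx": -0.308, "dy": -0.248, "dz": -0.03, "roll": 63}, {"fingers": 0, "dx": -0.342, "dy": -0.276, "dz": -0.03, "roll": 70}, {"fingers": 0, "dx": -0.342, "dy": -0.276, "dz": -0.03, "roll": 75.2}]}}

```text
clock: 1.35
ee_pos: [0.4234, 0.244, 0.2618]
ee_rot: [[0.014, 1.0, 0.002], [1.0, -0.014, -0.001], [-0.001, 0.002, -1.0]]
contact_force: [-0.3, 0.5, 0.5]
opening: 0.0851
finger_force: 0.0
```

Emit:
{"api": "apply_moves", "payload": {"moves": [{"fingers": 0, "dx": -0.05, "dy": 0}, {"fingers": 0, "dx": -0.1, "dy": 0}, {"fingers": 0, "dx": -0.15, "dy": 0}, {"fingers": 0, "dx": -0.2, "dy": 0}, {"fingers": 0, "dx": -0.25, "dy": 0}, {"fingers": 0, "dx": -0.3, "dy": 0}, {"fingers": 0, "dx": -0.35, "dy": 0.001}, {"fingers": 0, "dx": -0.4, "dy": 0.002, "roll": -0.8}, {"fingers": 0, "dx": -0.43, "dy": 0.007, "dz": 0.03, "roll": -0.8}, {"fingers": 0, "dx": -0.43, "dy": 0.007, "dz": 0.07, "roll": -0.8}, {"fingers": 0, "dx": -0.43, "dy": 0.007, "dz": 0.1, "roll": -0.8}, {"fingers": 0, "dx": -0.43, "dy": 0.007, "dz": 0.1, "roll": -0.8}]}}

```text
invalid input
```

```bash
python3 - <<'E'
from h import *
s=arm.state();print(s["ee_pos"],s["ee_rot"],s["q"])
E
```

```text
[0.4234 0.244  0.2618] [[ 0.0143  0.9999  0.002 ]
 [ 0.9999 -0.0143 -0.0012]
 [-0.0012  0.002  -1.    ]] [-1.0108  0.1824  0.4481  1.8788 -0.086   1.0986 -0.5443]
```

Emit:
{"api": "apply_moves", "payload": {"moves": [{"fingers": 0, "dx": -0.05, "dy": 0, "dz": 0, "roll": 0}, {"fingers": 0, "dx": -0.1, "dy": 0, "dz": 0, "roll": 0}, {"fingers": 0, "dx": -0.15, "dy": 0, "dz": 0, "roll": 0}, {"fingers": 0, "dx": -0.2, "dy": 0, "dz": 0, "roll": 0}, {"fingers": 0, "dx": -0.25, "dy": 0, "dz": 0, "roll": 0}, {"fingers": 0, "dx": -0.3, "dy": 0, "dz": 0, "roll": 0}, {"fingers": 0, "dx": -0.35, "dy": 0.001, "dz": 0, "roll": 0}, {"fingers": 0, "dx": -0.4, "dy": 0.002, "dz": 0, "roll": -0.8}, {"fingers": 0, "dx": -0.43, "dy": 0.007, "dz": 0.03, "roll": -0.8}, {"fingers": 0, "dx": -0.43, "dy": 0.007, "dz": 0.07, "roll": -0.8}, {"fingers": 0, "dx": -0.43, "dy": 0.007, "dz": 0.1, "roll": -0.8}, {"fingers": 0, "dx": -0.43, "dy": 0.007, "dz": 0.1, "roll": -0.8}]}}

```text
clock: 2.55
ee_pos: [0.4242, -0.1796, 0.1585]
ee_rot: [[-0.012, 1.0, -0.006], [1.0, 0.012, 0.001], [0.001, -0.006, -1.0]]
contact_force: [-0.8, -0.4, 1.0]
opening: 0.0855
finger_force: 0.0
```

```bash
python3 - <<'E'
from h import *
s=arm.state();print(s["clock"],s["ee_pos"],s["ee_rot"],s["q"])
E
```

```text
2.55 [ 0.4242 -0.1796  0.1585] [[-0.0125  0.9999 -0.0064]
 [ 0.9999  0.0125  0.0008]
 [ 0.0009 -0.0064 -1.    ]] [-0.3293  0.3069  0.7752  2.0914 -0.2817  0.8538  0.6237]
```

Emit:
{"api": "apply_moves", "payload": {"moves": [{"fingers": 0, "dx": -0.005, "dy": 0, "dz": 0.03, "roll": 0}, {"fingers": 0, "dx": -0.005, "dy": 0, "dz": 0.06, "roll": 0}, {"fingers": 0, "dx": -0.005, "dy": 0, "dz": 0.08, "roll": 0}, {"fingers": 0, "dx": -0.005, "dy": 0, "dz": 0.09, "roll": 0}, {"fingers": 0, "dx": -0.005, "dy": 0, "dz": 0.09, "roll": 0}, {"fingers": 0, "dx": -0.005, "dy": 0, "dz": 0.09, "roll": 0}]}}

```text
clock: 3.15
ee_pos: [0.4277, -0.1854, 0.0725]
ee_rot: [[-0.014, 1.0, 0.002], [1.0, 0.014, -0.0], [-0.0, 0.002, -1.0]]
contact_force: [-0.1, -0.8, -0.1]
opening: 0.0853
finger_force: 0.0
```

```bash
python3 - <<'E'
from h import *
c=arm.read_camera("side");s=arm.state();print(s["ee_pos"])
b=c["img"][200:330,250:400,::-1]
cv2.imwrite("pics/side2.png",cv2.resize(b,None,fx=4,fy=4,interpolation=cv2.INTER_CUBIC))
E
```

```text
[ 0.4278 -0.1854  0.0726]
```

View pics/side2.png

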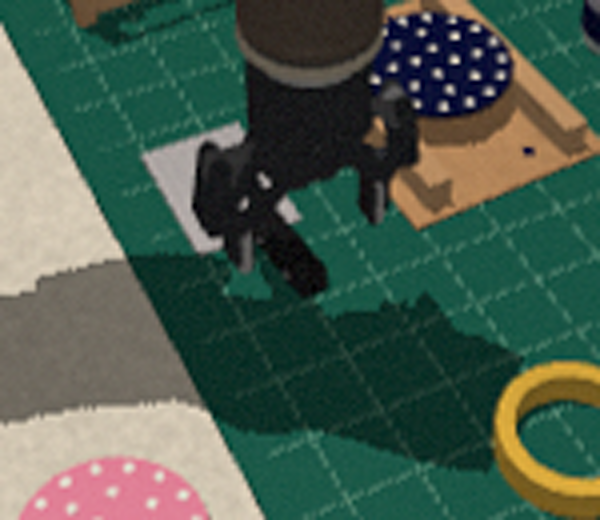

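Emit:
{"api": "apply_moves", "payload": {"moves": [{"fingers": 0, "dx": 0, "dy": -0.003, "dz": 0.02, "roll": 0.8}, {"fingers": 0, "dx": 0, "dy": -0.003, "dz": 0.033, "roll": 0.8}, {"fingers": 0, "dx": 0, "dy": -0.003, "dz": 0.0345, "roll": 0.8}, {"fingers": 0.3, "dx": 0, "dy": -0.003, "dz": 0.0345, "roll": 0.8}, {"fingers": 0.5, "dx": 0, "dy": -0.003, "dz": 0.0345, "roll": 0.8}, {"fingers": 0.7, "dx": 0, "dy": -0.003, "dz": 0.0345, "roll": 0.8}, {"fingers": 1, "dx": 0, "dy": -0.003, "dz": 0.0345, "roll": 0.8}, {"fingers": 1, "dx": 0, "dy": -0.003, "dz": 0.0345, "roll": 0.8}, {"fingers": 1, "dx": 0, "dy": -0.003, "dz": 0.0345, "roll": 0.8}, {"fingers": 1, "dx": 0, "dy": -0.003, "dz": 0.0345, "roll": 0.8}], "grip_force": 100}}

```text
clock: 4.2
ee_pos: [0.4241, -0.1853, 0.037]
ee_rot: [[0.001, 1.0, 0.001], [1.0, -0.001, -0.0], [-0.0, 0.001, -1.0]]
contact_force: [-0.1, -0.3, 2.9]
opening: 0.0207
finger_force: 98.6
```

Emit:
{"api": "apply_moves", "payload": {"moves": [{"fingers": 1, "dx": 0, "dy": 0, "dz": -0.005, "roll": 0}, {"fingers": 1, "dx": 0, "dy": 0, "dz": -0.015, "roll": 0}, {"fingers": 1, "dx": -0.01, "dy": 0, "dz": -0.03, "roll": 0}, {"fingers": 1, "dx": -0.04, "dy": 0, "dz": -0.045, "roll": 0}, {"fingers": 1, "dx": -0.075, "dy": 0.01, "dz": -0.06, "roll": -1}, {"fingers": 1, "dx": -0.11, "dy": 0.03, "dz": -0.06, "roll": -2}, {"fingers": 1, "dx": -0.145, "dy": 0.06, "dz": -0.06, "roll": -3}, {"fingers": 1, "dx": -0.17, "dy": 0.1, "dz": -0.06, "roll": -3.1}, {"fingers": 1, "dx": -0.185, "dy": 0.14, "dz": -0.06, "roll": -3.1}, {"fingers": 1, "dx": -0.19, "dy": 0.18, "dz": -0.06, "roll": -3.1}, {"fingers": 1, "dx": -0.19, "dy": 0.205, "dz": -0.06, "roll": -3.1}, {"fingers": 1, "dx": -0.19, "dy": 0.21, "dz": -0.06, "roll": -3.1}]}}

```text
clock: 5.4
ee_pos: [0.6367, -0.3739, 0.0965]
ee_rot: [[-0.057, 0.998, 0.0], [0.998, 0.057, -0.0], [-0.0, 0.0, -1.0]]
contact_force: [0.1, 1.1, -1.5]
opening: 0.0202
finger_force: 98.0
```

Emit:
{"api": "apply_moves", "payload": {"moves": [{"fingers": 1, "dx": 0, "dy": 0, "dz": 0.015, "roll": 0}, {"fingers": 1, "dx": 0, "dy": 0, "dz": 0.03, "roll": 0}, {"fingers": 1, "dx": 0, "dy": 0, "dz": 0.04, "roll": 0}, {"fingers": 1, "dx": 0, "dy": 0, "dz": 0.04, "roll": 0}, {"fingers": 1, "dx": 0, "dy": 0, "dz": 0.04, "roll": 0}]}}

```text
clock: 5.9
ee_pos: [0.6329, -0.3755, 0.0566]
ee_rot: [[-0.053, 0.999, -0.001], [0.999, 0.053, 0.0], [0.0, -0.001, -1.0]]
contact_force: [0.4, -0.8, -1.9]
opening: 0.0206
finger_force: 98.0
```

```bash
python3 - <<'E'
from h import *
s=arm.state();print(s["clock"],s["ee_pos"],s["ee_rot"],s["contact_force"],s["moment"])
c=arm.read_camera("top");d=arm.read_camera("side")
a=cv2.resize(c["img"][120:270,300:500,::-1],(800,600),interpolation=cv2.INTER_CUBIC)
b=cv2.resize(d["img"][140:340,250:450,::-1],(600,600),interpolation=cv2.INTER_CUBIC)
b=cv2.resize(b,(400,400));a=cv2.resize(a,(400,300))
o=np.zeros((600,800,3),np.uint8)
A=cv2.resize(c["img"][120:260,310:500,::-1],None,fx=2.1,fy=4,interpolation=cv2.INTER_CUBIC)[:560]
B=cv2.resize(d["img"][150:340,280:450,::-1],None,fx=2.35,fy=3,interpolation=cv2.INTER_CUBIC)
o[:A.shape[0],:A.shape[1]]=A;o[:B.shape[0],400:400+B.shape[1]]=B[:, :400]
cv2.imwrite("pics/entry.png",o)
E
```

```text
5.9 [ 0.6329 -0.3755  0.0566] [[-0.0527  0.9986 -0.0008]
 [ 0.9986  0.0527  0.0003]
 [ 0.0004 -0.0008 -1.    ]] [ 0.3749 -0.7891 -1.9281] [-0.1844  0.0023 -0.0352]
```

View pics/entry.png

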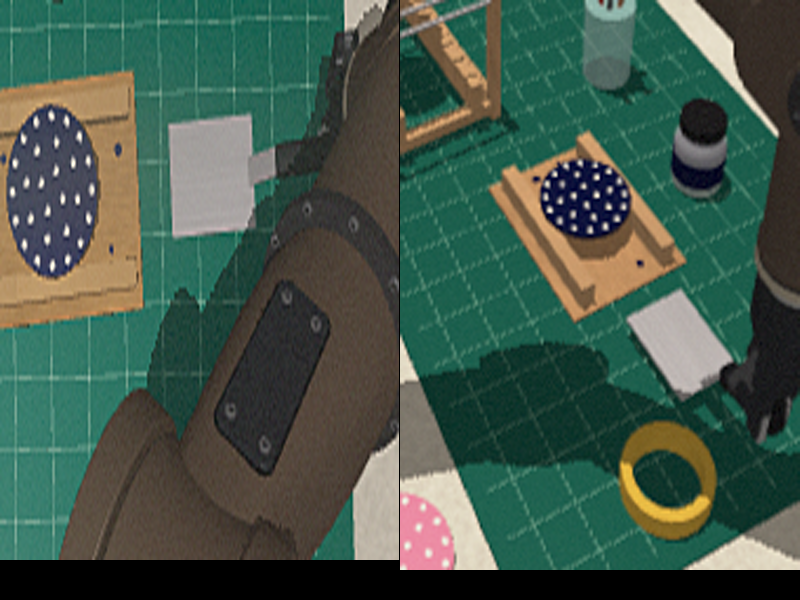

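The blade is level with the gap and clear of the battens (top px about 390–430, 148–180). I'll triangulate its corners from both views to get its pose and sag.

```bash
cat >> h.py <<'E'
def tri(c1,u1,c2,u2):
    P=[c["K"]@np.c_[c["rotation"].T,-c["rotation"].T@c["eye"]] for c in(c1,c2)]
    X=cv2.triangulatePoints(P[0],P[1],np.float64(u1).T,np.float64(u2).T);return (X[:3]/X[3]).T
def quad(im,seed,tol=14):
    h=cv2.cvtColor(im,cv2.COLOR_RGB2HSV);m=((h[...,1]<45)&(h[...,2]>110)).astype(np.uint8)
    m=cv2.morphologyEx(m,cv2.MORPH_OPEN,np.ones((9,9)))
    n,l=cv2.connectedComponents(m);ct=cv2.findContours((l==l[seed[1],seed[0]]).astype(np.uint8),0,1)[0][0]
    for e in np.arange(1,12,.5):
        p=cv2.approxPolyDP(ct,e,True)
        if len(p)==4:return p[:,0].astype(float),cv2.contourArea(ct)
    return cv2.boxPoints(cv2.minAreaRect(ct)),-1
E
python3 - <<'E'
from h import *
c=arm.read_camera("top");d=arm.read_camera("side")
print(quad(c["img"],(411,164)),quad(d["img"],(400,263)))
u=np.array([[168,125],[250,114],[255,231],[175,238]])/[2.1,4]+[310,120]-.4
v=(np.array([[682,291],[731,357],[684,397],[628,319]])-[400,0])/[2.35,3]+[280,150]-.4
X=tri(c,u,d,v);print(u,v,X,X.mean(0))
E
```

```text
(array([[429., 149.],
       [391., 151.],
       [392., 178.],
       [427., 176.]]), 1040.5) (array([[382., 253.],
       [397., 279.],
       [416., 273.],
       [402., 249.]]), 742.5)
[[389.6    150.85  ]
 [428.6476 148.1   ]
 [431.0286 177.35  ]
 [392.9333 179.1   ]] [[399.6    246.6   ]
 [420.4511 268.6   ]
 [400.4511 281.9333]
 [376.6213 255.9333]] [[ 0.6648 -0.1774  0.0186]
 [ 0.6645 -0.2816  0.0319]
 [ 0.5888 -0.2902  0.0248]
 [ 0.584  -0.1837  0.0233]] [ 0.6255 -0.2332  0.0247]
```

Emit:
{"api": "apply_moves", "payload": {"moves": [{"fingers": 1, "dx": 0.005, "dy": 0.001, "dz": 0.005, "roll": 0}, {"fingers": 1, "dx": 0.02, "dy": 0.001, "dz": 0.005, "roll": 0}, {"fingers": 1, "dx": 0.04, "dy": 0.001, "dz": 0.005, "roll": 0}, {"fingers": 1, "dx": 0.06, "dy": 0.001, "dz": 0.005, "roll": 0}, {"fingers": 1, "dx": 0.08, "dy": 0.001, "dz": 0.005, "roll": 0}, {"fingers": 1, "dx": 0.1, "dy": 0.001, "dz": 0.005, "roll": 0}, {"fingers": 1, "dx": 0.12, "dy": 0.001, "dz": 0.005, "roll": 0}, {"fingers": 1, "dx": 0.14, "dy": 0.001, "dz": 0.005, "roll": 0}, {"fingers": 1, "dx": 0.16, "dy": 0.001, "dz": 0.005, "roll": 0}, {"fingers": 1, "dx": 0.177, "dy": 0.001, "dz": 0.005, "roll": 0}, {"fingers": 1, "dx": 0.188, "dy": 0.001, "dz": 0.005, "roll": 0}, {"fingers": 1, "dx": 0.188, "dy": 0.001, "dz": 0.005, "roll": 0}]}}

```text
clock: 7.3
ee_pos: [0.6248, -0.1848, 0.0516]
ee_rot: [[-0.056, 0.998, -0.0], [0.998, 0.056, 0.001], [0.001, -0.0, -1.0]]
contact_force: [-0.9, -0.3, -1.7]
opening: 0.0204
finger_force: 98.0
```

```bash
python3 - <<'E'
from h import *
s=arm.state();print(s["clock"],s["ee_pos"],s["contact_force"],s["moment"])
c=arm.read_camera("top");d=arm.read_camera("side")
o=np.zeros((600,800,3),np.uint8)
A=cv2.resize(c["img"][130:230,290:410,::-1],None,fx=3.3,fy=5,interpolation=cv2.INTER_CUBIC)
B=cv2.resize(d["img"][160:320,290:420,::-1],None,fx=3,fy=3.5,interpolation=cv2.INTER_CUBIC)
o[:A.shape[0],:A.shape[1]]=A;o[:B.shape[0],400:400+B.shape[1]]=B
cv2.imwrite("pics/under.png",o)
E
```

```text
7.3 [ 0.6248 -0.1848  0.0516] [-0.9176 -0.3367 -1.6769] [-0.1689 -0.048   0.0067]
```

View pics/under.png

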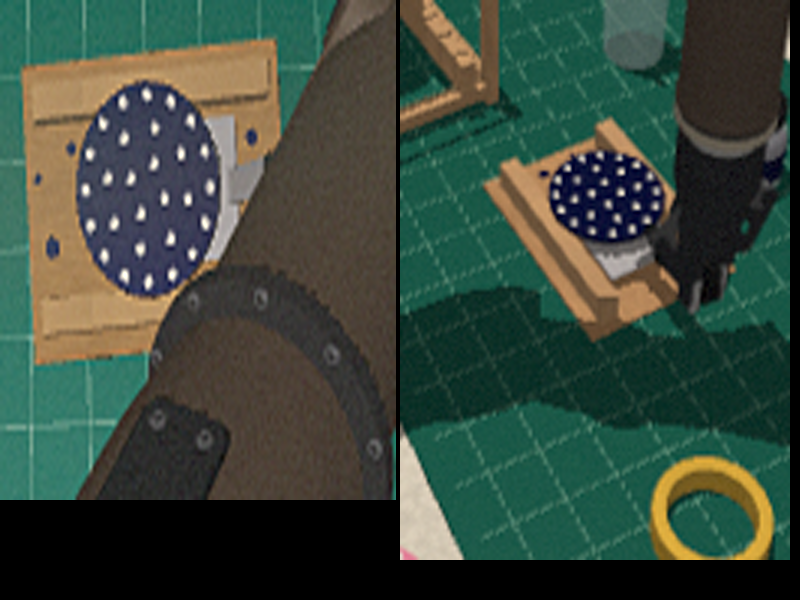

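Emit:
{"api": "apply_moves", "payload": {"moves": [{"fingers": 1, "dx": 0, "dy": 0, "dz": -0.004, "roll": 0}, {"fingers": 1, "dx": 0, "dy": 0, "dz": -0.007, "roll": 0}, {"fingers": 1, "dx": 0, "dy": 0, "dz": -0.009, "roll": 0}, {"fingers": 1, "dx": 0, "dy": 0, "dz": -0.011, "roll": 0}, {"fingers": 1, "dx": 0, "dy": 0, "dz": -0.013, "roll": 0}, {"fingers": 1, "dx": 0, "dy": 0, "dz": -0.016, "roll": 0}, {"fingers": 1, "dx": 0, "dy": 0, "dz": -0.02, "roll": 0}, {"fingers": 1, "dx": 0, "dy": 0, "dz": -0.025, "roll": 0}, {"fingers": 1, "dx": 0, "dy": 0, "dz": -0.03, "roll": 0}, {"fingers": 1, "dx": 0, "dy": 0, "dz": -0.034, "roll": 0}, {"fingers": 1, "dx": 0, "dy": 0, "dz": -0.036, "roll": 0}, {"fingers": 1, "dx": 0, "dy": 0, "dz": -0.036, "roll": 0}]}}

```text
clock: 8.6
ee_pos: [0.6248, -0.1876, 0.0882]
ee_rot: [[-0.054, 0.999, 0.001], [0.999, 0.054, -0.0], [-0.0, 0.001, -1.0]]
contact_force: [0.1, -0.6, -2.6]
opening: 0.0204
finger_force: 98.0
```

Emit:
{"api": "apply_moves", "payload": {"moves": [{"fingers": 1, "dx": 0, "dy": 0, "dz": -0.002, "roll": 0}, {"fingers": 1, "dx": 0, "dy": 0, "dz": -0.006, "roll": 0}, {"fingers": 1, "dx": 0, "dy": 0, "dz": -0.011, "roll": 0}, {"fingers": 1, "dx": 0, "dy": 0, "dz": -0.016, "roll": 0}, {"fingers": 1, "dx": 0, "dy": 0, "dz": -0.021, "roll": 0}, {"fingers": 1, "dx": 0, "dy": 0, "dz": -0.024, "roll": 0}, {"fingers": 1, "dx": 0, "dy": 0, "dz": -0.024, "roll": 0}]}}

```text
clock: 9.3
ee_pos: [0.6249, -0.1877, 0.1125]
ee_rot: [[-0.054, 0.999, 0.001], [0.999, 0.054, -0.0], [-0.0, 0.001, -1.0]]
contact_force: [0.6, 0.1, -2.3]
opening: 0.0203
finger_force: 98.0
```

```bash
cat >> h.py <<'E'
def disc(c,roi,z):
    h=cv2.cvtColor(c["img"],cv2.COLOR_RGB2HSV).astype(int);a,b,e,f=roi;m=np.zeros((400,640),np.uint8)
    m[e:f,a:b]=((h[e:f,a:b,0]>105)&(h[e:f,a:b,0]<130)&(h[e:f,a:b,1]>70))
    m=cv2.morphologyEx(cv2.morphologyEx(m,cv2.MORPH_CLOSE,np.ones((5,5))),cv2.MORPH_OPEN,np.ones((7,7)))
    ct=max(cv2.findContours(m,0,1)[0],key=cv2.contourArea);el=cv2.fitEllipse(cv2.convexHull(ct))
    r=ray(c,ct[:,0],z)[:,:2].astype(np.float32);return el,ray(c,el[0],z)[0],cv2.fitEllipse(r)
E
python3 - <<'E'
from h import *
s=arm.state();print(s["clock"],s["ee_pos"],s["ee_rot"],s["contact_force"],s["moment"])
c=arm.read_camera("top");d=arm.read_camera("side")
a=disc(c,(290,390,120,210),.085);b=disc(d,(300,420,150,260),.085);print(a,b)
print(tri(c,[a[0][0]],d,[b[0][0]]))
E
```

```text
9.3 [ 0.6249 -0.1877  0.1125] [[-0.0536  0.9986  0.001 ]
 [ 0.9986  0.0536 -0.0002]
 [-0.0002  0.001  -1.    ]] [ 0.5818  0.067  -2.2643] [-0.3509 -0.0599 -0.046 ]
(((334.1996765136719, 164.9292449951172), (44.29129409790039, 44.67655944824219), 80.7357406616211), array([ 0.6175, -0.0203,  0.085 ]), ((0.6175409555435181, -0.020116500556468964), (0.11457657814025879, 0.11674030125141144), 1.346308946609497)) (((358.7226867675781, 203.8430938720703), (24.915199279785156, 39.080902099609375), 92.96619415283203), array([ 0.6132, -0.0268,  0.085 ]), ((0.6132431626319885, -0.02482454665005207), (0.11130267381668091, 0.11480534076690674), 129.69558715820312))
[[ 0.618  -0.0201  0.0782]]
```

The disc is lifted and balanced, with its centre at (0.6175, -0.020) and 168 mm ahead of the TCP. I'll move onto the rack's axis next.

Emit:
{"api": "apply_moves", "payload": {"moves": [{"fingers": 1, "dx": 0.0005, "dy": -0.003, "dz": 0, "roll": 0}, {"fingers": 1, "dx": 0.001, "dy": -0.009, "dz": 0, "roll": -0.1}, {"fingers": 1, "dx": 0.003, "dy": -0.018, "dz": 0, "roll": -0.2}, {"fingers": 1, "dx": 0.005, "dy": -0.03, "dz": 0, "roll": -0.3}, {"fingers": 1, "dx": 0.007, "dy": -0.043, "dz": 0, "roll": -0.4}, {"fingers": 1, "dx": 0.009, "dy": -0.056, "dz": 0, "roll": -0.55}, {"fingers": 1, "dx": 0.011, "dy": -0.069, "dz": 0, "roll": -0.7}, {"fingers": 1, "dx": 0.013, "dy": -0.082, "dz": 0, "roll": -0.85}, {"fingers": 1, "dx": 0.0145, "dy": -0.093, "dz": 0, "roll": -1}, {"fingers": 1, "dx": 0.0155, "dy": -0.101, "dz": 0, "roll": -1.05}, {"fingers": 1, "dx": 0.016, "dy": -0.1055, "dz": 0, "roll": -1.05}, {"fingers": 1, "dx": 0.016, "dy": -0.107, "dz": 0, "roll": -1.05}]}}

```text
clock: 10.6
ee_pos: [0.5166, -0.1772, 0.1119]
ee_rot: [[-0.072, 0.997, 0.0], [0.997, 0.072, 0.0], [0.0, 0.0, -1.0]]
contact_force: [-0.1, 0.1, -1.5]
opening: 0.0205
finger_force: 97.9
```

Emit:
{"api": "apply_moves", "payload": {"moves": [{"fingers": 1, "dx": 0, "dy": 0, "dz": 0, "roll": 0}, {"fingers": 1, "dx": 0, "dy": 0, "dz": 0, "roll": 0}]}}

```text
clock: 10.8
ee_pos: [0.5174, -0.1773, 0.1118]
ee_rot: [[-0.072, 0.997, 0.0], [0.997, 0.072, -0.0], [-0.0, 0.0, -1.0]]
contact_force: [1.2, 0.2, -1.9]
opening: 0.0205
finger_force: 97.9
```

```bash
python3 - <<'E'
from h import *
s=arm.state();print(s["clock"],s["ee_pos"],s["ee_rot"],s["contact_force"],s["moment"],s["q"])
c=arm.read_camera("top");d=arm.read_camera("side")
o=np.zeros((600,800,3),np.uint8)
A=cv2.resize(c["img"][150:290,140:390,::-1],None,fx=1.6,fy=2.5,interpolation=cv2.INTER_CUBIC)
B=cv2.resize(d["img"][100:290,230:390,::-1],None,fx=2.5,fy=3,interpolation=cv2.INTER_CUBIC)
o[:A.shape[0],:A.shape[1]]=A;o[:B.shape[0],400:400+B.shape[1]]=B
cv2.imwrite("pics/stage.png",o)
for z in(.08,.087):print(disc(c,(280,400,130,270),z),disc(d,(260,420,150,270),z))
a=disc(c,(280,400,130,270),.085);b=disc(d,(260,420,150,270),.085)
print(tri(c,[a[0][0]],d,[b[0][0]]))
E
```

```text
10.8 [ 0.5174 -0.1773  0.1118] [[-0.072   0.9974  0.0004]
 [ 0.9974  0.072  -0.0002]
 [-0.0002  0.0004 -1.    ]] [ 1.2369  0.2072 -1.8659] [-0.326   0.0348 -0.0525] [-0.2518  0.5089  0.6815  1.9427 -0.4263  0.8364  0.7319]
(((331.23553466796875, 206.92550659179688), (44.588409423828125, 44.88665008544922), 70.5337905883789), array([ 0.5068, -0.0105,  0.08  ]), ((0.5069142580032349, -0.010317294858396053), (0.11614034324884415, 0.11672284454107285), 22.513469696044922)) (((324.27911376953125, 212.23324584960938), (26.76818084716797, 38.407169342041016), 88.05059814453125), array([ 0.5058, -0.0115,  0.08  ]), ((0.5054708123207092, -0.008877156302332878), (0.10478619486093521, 0.1181512251496315), 129.52149963378906))
(((331.23553466796875, 206.92550659179688), (44.588409423828125, 44.88665008544922), 70.5337905883789), array([ 0.5066, -0.0106,  0.087 ]), ((0.5067191123962402, -0.01037673931568861), (0.11538933962583542, 0.11596807837486267), 22.51302719116211)) (((324.27911376953125, 212.23324584960938), (26.76818084716797, 38.407169342041016), 88.05059814453125), array([ 0.5023, -0.0187,  0.087 ]), ((0.5019136667251587, -0.01611875742673874), (0.10386499762535095, 0.11711253970861435), 129.5215301513672))
[[ 0.5066 -0.0104  0.0788]]
```

View pics/stage.png

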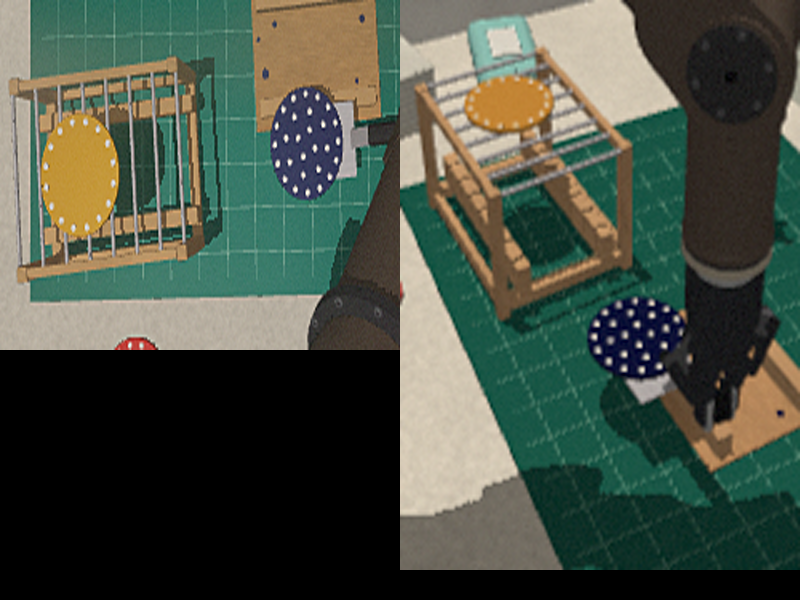

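The view shows the disc level on the blade, in line with the open end of the rack. I'll raise it 6 mm and insert.

Emit:
{"api": "apply_moves", "payload": {"moves": [{"fingers": 1, "dx": 0.002, "dy": 0, "dz": -0.002, "roll": 0}, {"fingers": 1, "dx": 0.006, "dy": 0, "dz": -0.004, "roll": 0}, {"fingers": 1, "dx": 0.013, "dy": 0, "dz": -0.006, "roll": 0}, {"fingers": 1, "dx": 0.022, "dy": 0, "dz": -0.006, "roll": 0}, {"fingers": 1, "dx": 0.034, "dy": 0, "dz": -0.006, "roll": 0}, {"fingers": 1, "dx": 0.048, "dy": 0, "dz": -0.006, "roll": 0}, {"fingers": 1, "dx": 0.062, "dy": 0, "dz": -0.006, "roll": 0}, {"fingers": 1, "dx": 0.076, "dy": 0, "dz": -0.006, "roll": 0}, {"fingers": 1, "dx": 0.09, "dy": 0, "dz": -0.006, "roll": 0}, {"fingers": 1, "dx": 0.103, "dy": 0, "dz": -0.006, "roll": 0}, {"fingers": 1, "dx": 0.113, "dy": 0, "dz": -0.006, "roll": 0}, {"fingers": 1, "dx": 0.12, "dy": 0, "dz": -0.006, "roll": 0}]}}

```text
clock: 12.1
ee_pos: [0.5082, -0.0564, 0.1178]
ee_rot: [[-0.073, 0.997, 0.0], [0.997, 0.073, 0.0], [0.0, 0.0, -1.0]]
contact_force: [-0.4, -0.6, -2.2]
opening: 0.0205
finger_force: 97.9
```

Emit:
{"api": "apply_moves", "payload": {"moves": [{"fingers": 1, "dx": 0.005, "dy": 0, "dz": 0, "roll": 0}, {"fingers": 1, "dx": 0.012, "dy": 0, "dz": 0, "roll": 0}, {"fingers": 1, "dx": 0.022, "dy": 0, "dz": 0, "roll": 0}, {"fingers": 1, "dx": 0.033, "dy": 0, "dz": 0, "roll": 0}, {"fingers": 1, "dx": 0.045, "dy": 0, "dz": 0, "roll": 0}, {"fingers": 1, "dx": 0.058, "dy": 0, "dz": 0, "roll": 0}, {"fingers": 1, "dx": 0.071, "dy": 0, "dz": 0, "roll": 0}, {"fingers": 1, "dx": 0.083, "dy": 0, "dz": 0, "roll": 0}, {"fingers": 1, "dx": 0.093, "dy": 0, "dz": 0, "roll": 0}, {"fingers": 1, "dx": 0.1, "dy": 0, "dz": 0, "roll": 0}, {"fingers": 1, "dx": 0.104, "dy": 0, "dz": 0, "roll": 0}, {"fingers": 1, "dx": 0.105, "dy": 0, "dz": 0, "roll": 0}]}}

```text
clock: 13.3
ee_pos: [0.5007, 0.0475, 0.1178]
ee_rot: [[-0.072, 0.997, 0.0], [0.997, 0.072, -0.0], [-0.0, 0.0, -1.0]]
contact_force: [-0.2, -0.1, -2.5]
opening: 0.0201
finger_force: 97.9
```

```bash
python3 - <<'E'
from h import *
s=arm.state();print(s["clock"],s["ee_pos"],s["ee_rot"],s["contact_force"],s["moment"],s["q"])
E
```

```text
13.3 [0.5007 0.0475 0.1178] [[-0.0722  0.9974  0.0001]
 [ 0.9974  0.0722 -0.    ]
 [-0.      0.0001 -1.    ]] [-0.1609 -0.0736 -2.4659] [-0.2829 -0.0085  0.0103] [-0.7287  0.4373  0.7117  2.0423 -0.3961  0.7993  0.2905]
```

Emit:
{"api": "apply_moves", "payload": {"moves": [{"fingers": 1, "dx": 0.004, "dy": 0, "dz": 0, "roll": 0}, {"fingers": 1, "dx": 0.01, "dy": 0, "dz": 0, "roll": 0}, {"fingers": 1, "dx": 0.019, "dy": 0, "dz": 0, "roll": 0}, {"fingers": 1, "dx": 0.029, "dy": 0, "dz": 0, "roll": 0}, {"fingers": 1, "dx": 0.039, "dy": 0, "dz": 0, "roll": 0}, {"fingers": 1, "dx": 0.049, "dy": 0, "dz": 0, "roll": 0}, {"fingers": 1, "dx": 0.058, "dy": 0, "dz": 0, "roll": 0}, {"fingers": 1, "dx": 0.066, "dy": 0, "dz": 0, "roll": 0}, {"fingers": 1, "dx": 0.071, "dy": 0, "dz": 0, "roll": 0}, {"fingers": 1, "dx": 0.074, "dy": 0, "dz": 0, "roll": 0}, {"fingers": 1, "dx": 0.074, "dy": 0, "dz": 0, "roll": 0}]}}

```text
clock: 14.4
ee_pos: [0.4954, 0.1212, 0.1178]
ee_rot: [[-0.072, 0.997, -0.0], [0.997, 0.072, 0.0], [0.0, -0.0, -1.0]]
contact_force: [0.9, 0.0, -2.4]
opening: 0.0205
finger_force: 97.9
```

```bash
python3 - <<'E'
from h import *
s=arm.state();print(s["clock"],s["ee_pos"],s["ee_rot"],s["contact_force"],s["moment"],s["q"])
c=arm.read_camera("top");d=arm.read_camera("side")
o=np.zeros((600,800,3),np.uint8)
A=cv2.resize(c["img"][150:290,140:340,::-1],None,fx=2,fy=3,interpolation=cv2.INTER_CUBIC)
B=cv2.resize(d["img"][100:260,230:390,::-1],None,fx=2.5,fy=3,interpolation=cv2.INTER_CUBIC)
o[:A.shape[0],:A.shape[1]]=A;o[:B.shape[0],400:400+B.shape[1]]=B
cv2.imwrite("pics/in.png",o)
E
```

```text
14.4 [0.4954 0.1212 0.1178] [[-0.0722  0.9974 -0.    ]
 [ 0.9974  0.0722  0.    ]
 [ 0.     -0.     -1.    ]] [ 0.8781  0.0201 -2.4012] [-0.3683 -0.0416  0.0315] [-0.8678  0.4483  0.7098  2.0258 -0.4017  0.8075  0.149 ]
```

View pics/in.png

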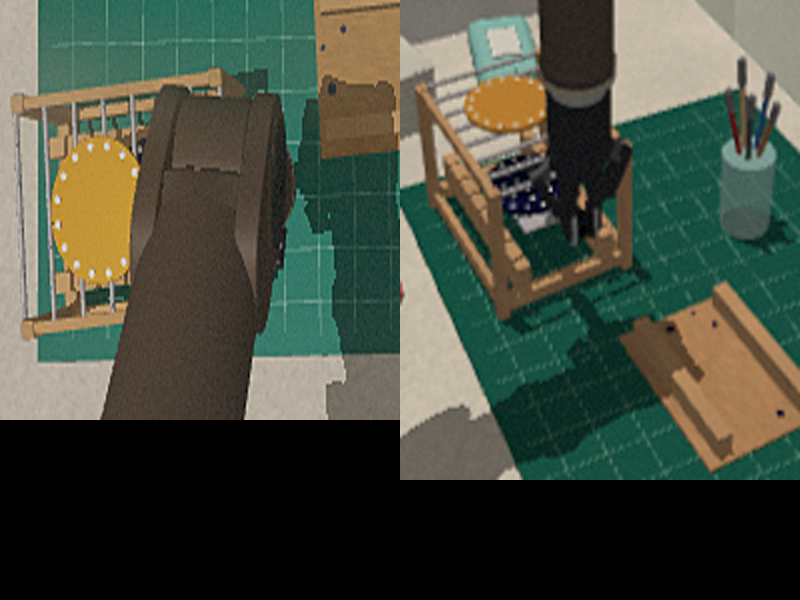

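The disc is inside the rack under the rods, and the gripper is outside the end. I'll lower slowly and watch the forces.

Emit:
{"api": "apply_moves", "payload": {"moves": [{"fingers": 1, "dx": 0, "dy": 0, "dz": 0.002, "roll": 0}, {"fingers": 1, "dx": 0, "dy": 0, "dz": 0.005, "roll": 0}, {"fingers": 1, "dx": 0, "dy": 0, "dz": 0.008, "roll": 0}, {"fingers": 1, "dx": 0, "dy": 0, "dz": 0.011, "roll": 0}, {"fingers": 1, "dx": 0, "dy": 0, "dz": 0.013, "roll": 0}, {"fingers": 1, "dx": 0, "dy": 0, "dz": 0.0145, "roll": 0}, {"fingers": 1, "dx": 0, "dy": 0, "dz": 0.016, "roll": 0}, {"fingers": 1, "dx": 0, "dy": 0, "dz": 0.0175, "roll": 0}, {"fingers": 1, "dx": 0, "dy": 0, "dz": 0.019, "roll": 0}, {"fingers": 1, "dx": 0, "dy": 0, "dz": 0.0205, "roll": 0}, {"fingers": 1, "dx": 0, "dy": 0, "dz": 0.022, "roll": 0}, {"fingers": 1, "dx": 0, "dy": 0, "dz": 0.0235, "roll": 0}]}}

```text
clock: 15.7
ee_pos: [0.4955, 0.121, 0.0942]
ee_rot: [[-0.072, 0.997, 0.0], [0.997, 0.072, 0.0], [0.0, 0.0, -1.0]]
contact_force: [1.0, -0.7, -2.1]
opening: 0.0204
finger_force: 97.9
```

Emit:
{"api": "apply_moves", "payload": {"moves": [{"fingers": 1, "dx": 0, "dy": 0, "dz": 0.0015, "roll": 0}, {"fingers": 1, "dx": 0, "dy": 0, "dz": 0.003, "roll": 0}, {"fingers": 1, "dx": 0, "dy": 0, "dz": 0.005, "roll": 0}, {"fingers": 1, "dx": 0, "dy": 0, "dz": 0.007, "roll": 0}, {"fingers": 1, "dx": 0, "dy": 0, "dz": 0.01, "roll": 0}, {"fingers": 1, "dx": 0, "dy": 0, "dz": 0.013, "roll": 0}, {"fingers": 1, "dx": 0, "dy": 0, "dz": 0.013, "roll": 0}]}}

```text
clock: 16.4
ee_pos: [0.4951, 0.1209, 0.0809]
ee_rot: [[-0.072, 0.997, -0.001], [0.997, 0.072, -0.0], [-0.0, -0.001, -1.0]]
contact_force: [0.0, -0.9, -2.2]
opening: 0.0205
finger_force: 97.9
```

```bash
python3 - <<'E'
from h import *
s=arm.state();print(s["clock"],s["ee_pos"],s["contact_force"],s["moment"])
c=arm.read_camera("top");d=arm.read_camera("side")
b=disc(d,(260,330,130,210),.069);print(b)
r=np.array([.4856,.2885,.069]);print(proj(d,[r]),b[0])
E
```

```text
16.4 [0.4951 0.1209 0.0809] [ 0.0113 -0.938  -2.2024] [-0.22   -0.0252 -0.0553]
(((279.1517639160156, 164.99493408203125), (15.389424324035645, 24.03750991821289), 18.95111846923828), array([0.4797, 0.2902, 0.069 ]), ((0.4795176088809967, 0.2932474911212921), (0.04930330440402031, 0.12494818866252899), 149.92076110839844))
[[280.9239 164.8359]] ((279.1517639160156, 164.99493408203125), (15.389424324035645, 24.03750991821289), 18.95111846923828)
```

The moment drop shows the disc has been unloaded. The blade is about 14 mm below it, so I'll draw the spatula out straight.

Emit:
{"api": "apply_moves", "payload": {"moves": [{"fingers": 1, "dx": -0.004, "dy": 0, "dz": 0, "roll": 0}, {"fingers": 1, "dx": -0.01, "dy": 0, "dz": 0, "roll": 0}, {"fingers": 1, "dx": -0.02, "dy": 0, "dz": 0, "roll": 0}, {"fingers": 1, "dx": -0.032, "dy": 0, "dz": 0, "roll": 0}, {"fingers": 1, "dx": -0.045, "dy": 0, "dz": 0, "roll": 0}, {"fingers": 1, "dx": -0.06, "dy": 0, "dz": 0, "roll": 0}, {"fingers": 1, "dx": -0.075, "dy": 0, "dz": 0, "roll": 0}, {"fingers": 1, "dx": -0.09, "dy": 0, "dz": 0, "roll": 0}, {"fingers": 1, "dx": -0.105, "dy": 0, "dz": 0, "roll": 0}, {"fingers": 1, "dx": -0.12, "dy": 0, "dz": 0, "roll": 0}, {"fingers": 1, "dx": -0.133, "dy": 0, "dz": 0, "roll": 0}, {"fingers": 1, "dx": -0.14, "dy": 0, "dz": 0, "roll": 0}]}}

```text
clock: 17.7
ee_pos: [0.5055, -0.0208, 0.0814]
ee_rot: [[-0.07, 0.998, 0.0], [0.998, 0.07, -0.0], [-0.0, 0.0, -1.0]]
contact_force: [-0.2, -0.1, -1.2]
opening: 0.0206
finger_force: 97.9
```

Emit:
{"api": "apply_moves", "payload": {"moves": [{"fingers": 1, "dx": -0.01, "dy": 0, "dz": 0, "roll": 0}, {"fingers": 1, "dx": -0.03, "dy": 0, "dz": 0, "roll": 0}, {"fingers": 1, "dx": -0.055, "dy": 0, "dz": 0, "roll": 0}, {"fingers": 1, "dx": -0.08, "dy": 0, "dz": 0, "roll": 0}, {"fingers": 1, "dx": -0.105, "dy": 0, "dz": 0, "roll": 0}, {"fingers": 1, "dx": -0.13, "dy": 0, "dz": 0, "roll": 0}, {"fingers": 1, "dx": -0.145, "dy": 0, "dz": 0, "roll": 0}, {"fingers": 1, "dx": -0.15, "dy": 0, "dz": 0, "roll": 0}, {"fingers": 1, "dx": -0.15, "dy": 0, "dz": 0, "roll": 0}]}}

```text
clock: 18.6
ee_pos: [0.5161, -0.1687, 0.0812]
ee_rot: [[-0.071, 0.997, -0.0], [0.997, 0.071, 0.0], [0.0, -0.0, -1.0]]
contact_force: [0.2, 0.2, -1.7]
opening: 0.0209
finger_force: 98.0
```

```bash
python3 - <<'E'
from h import *
s=arm.state();print(s["clock"],s["ee_pos"],s["ee_rot"],s["contact_force"],s["moment"],s["q"])
d=arm.read_camera("side");c=arm.read_camera("top")
b=disc(d,(250,330,130,210),.069);a=disc(c,(195,270,170,270),.069);print(b,a)
o=np.zeros((600,800,3),np.uint8)
A=cv2.resize(c["img"][150:290,140:340,::-1],None,fx=2,fy=3,interpolation=cv2.INTER_CUBIC)
B=cv2.resize(d["img"][100:260,230:390,::-1],None,fx=2.5,fy=3,interpolation=cv2.INTER_CUBIC)
o[:A.shape[0],:A.shape[1]]=A;o[:B.shape[0],400:400+B.shape[1]]=B
cv2.imwrite("pics/out.png",o)
E
```

```text
18.6 [ 0.5161 -0.1687  0.0812] [[-0.0709  0.9975 -0.0001]
 [ 0.9975  0.0709  0.0001]
 [ 0.0001 -0.0001 -1.    ]] [ 0.2436  0.2378 -1.6873] [-0.1662 -0.0743  0.0349] [-0.2292  0.5415  0.6298  1.9751 -0.4528  0.7671  0.737 ]
(((282.7264709472656, 166.4713134765625), (20.801883697509766, 28.082660675048828), 88.0022201538086), array([0.4876, 0.2766, 0.069 ]), ((0.4883922040462494, 0.27671322226524353), (0.08846380561590195, 0.11801617592573166), 165.30130004882812)) (((231.72628784179688, 222.8636474609375), (16.219175338745117, 33.98241424560547), 23.90350914001465), array([0.4691, 0.2564, 0.069 ]), ((0.47064337134361267, 0.2539197504520416), (0.0368603952229023, 0.08685201406478882), 64.78031921386719))
```

View pics/out.png

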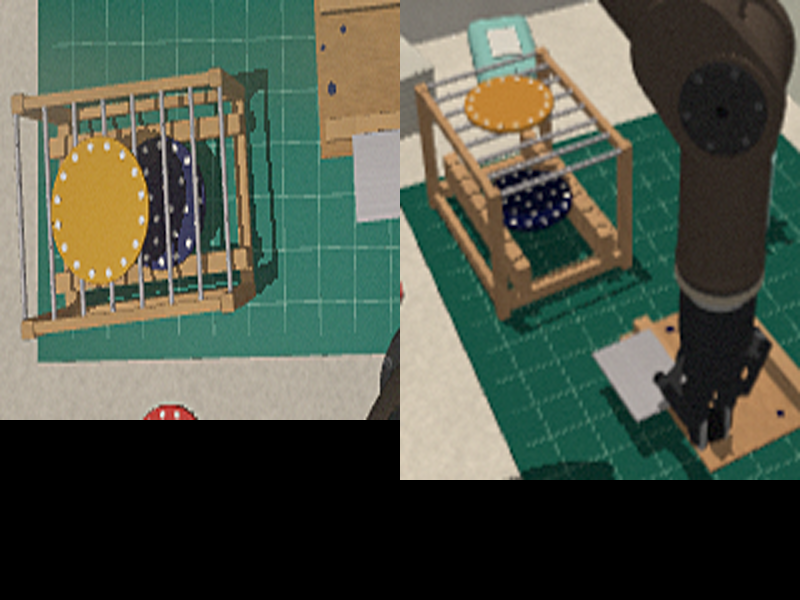

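The disc rests level on both lower boards, visible between the rods, and the spatula is fully out. I'll measure its place and lay the spatula back on the mat.

```bash
python3 - <<'E'
from h import *
d=arm.read_camera("side");c=arm.read_camera("top")
h=cv2.cvtColor(c["img"],cv2.COLOR_RGB2HSV).astype(int);m=((h[...,0]>105)&(h[...,0]<130)&(h[...,1]>55))
m[:, :195]=0;m[:,255:]=0;m[:170]=0;m[262:]=0
v,u=np.nonzero(m);P=ray(c,np.c_[u,v],.069)[:,:2]
R=np.array([.4844,.3055]);ax=np.array([-.0718,.9974]);ay=np.array([-.9974,-.0718])
q=np.c_[(P-R)@ax,(P-R)@ay]*1000;print(len(q),np.percentile(q,[0,1,99,100],axis=0))
# circle centre from the near (visible) boundary, r=60
hull=cv2.convexHull(q.astype(np.float32))[:,0];near=hull[hull[:,0]<-30];print(near)
from scipy.optimize import least_squares
print(least_squares(lambda p:np.hypot(*(near-p).T)-60,[-15,0],loss="soft_l1",bounds=([-60,-40],[40,40])).x)
E
```

```text
308 [[-76.9679 -56.2412]
 [-76.0591 -54.5357]
 [  8.9037  58.8974]
 [ 10.0248  59.621 ]]
[[-37.6697  55.7292]
 [-43.2148  53.5474]
 [-51.6365  48.9471]
 [-54.5131  46.5284]
 [-60.2678  41.6898]
 [-72.828   18.7096]
 [-76.1289  10.9609]
 [-76.9679   0.3038]
 [-75.1322 -10.6023]
 [-58.6843 -41.6735]
 [-51.0566 -47.7492]
 [-45.8996 -50.9091]
 [-38.0574 -54.3114]]
[-16.1082   0.6722]
```

Emit:
{"api": "apply_moves", "payload": {"moves": [{"fingers": 1, "dx": -0.003, "dy": -0.015, "dz": 0, "roll": 0}, {"fingers": 1, "dx": -0.006, "dy": -0.035, "dz": 0, "roll": 0}, {"fingers": 1, "dx": -0.01, "dy": -0.055, "dz": 0, "roll": 0}, {"fingers": 1, "dx": -0.013, "dy": -0.075, "dz": 0, "roll": 0}, {"fingers": 1, "dx": -0.015, "dy": -0.087, "dz": 0.01, "roll": 0}, {"fingers": 1, "dx": -0.015, "dy": -0.087, "dz": 0.02, "roll": 0}, {"fingers": 1, "dx": -0.015, "dy": -0.087, "dz": 0.03, "roll": 0}, {"fingers": 1, "dx": -0.015, "dy": -0.087, "dz": 0.037, "roll": 0}, {"fingers": 1, "dx": -0.015, "dy": -0.087, "dz": 0.04, "roll": 0}, {"fingers": 1, "dx": -0.015, "dy": -0.087, "dz": 0.042, "roll": 0}, {"fingers": 1, "dx": -0.015, "dy": -0.087, "dz": 0.0435, "roll": 0}, {"fingers": 1, "dx": -0.015, "dy": -0.087, "dz": 0.0435, "roll": 0}]}}

```text
clock: 20.0
ee_pos: [0.4308, -0.1895, 0.0378]
ee_rot: [[-0.072, 0.997, 0.0], [0.997, 0.072, 0.0], [0.0, 0.0, -1.0]]
contact_force: [-0.6, 0.6, -0.2]
opening: 0.0206
finger_force: 98.1
```

The disc is at (-16, +1) mm in the rack frame, within limits. The spatula is on the mat, so I'll release it and retreat.

Emit:
{"api": "apply_moves", "payload": {"moves": [{"fingers": 0.6, "dx": 0, "dy": 0, "dz": 0, "roll": 0}, {"fingers": 0.4, "dx": 0, "dy": 0, "dz": 0, "roll": 0}, {"fingers": 0, "dx": 0, "dy": 0, "dz": 0, "roll": 0}, {"fingers": 0, "dx": 0, "dy": 0, "dz": 0, "roll": 0}, {"fingers": 0, "dx": 0, "dy": 0, "dz": 0, "roll": 0}, {"fingers": 0, "dx": 0, "dy": 0, "dz": 0, "roll": 0}, {"fingers": 0, "dx": 0, "dy": 0, "dz": -0.02, "roll": 0}, {"fingers": 0, "dx": 0, "dy": 0, "dz": -0.06, "roll": 0}, {"fingers": 0, "dx": 0, "dy": 0, "dz": -0.1, "roll": 0}, {"fingers": 0, "dx": 0, "dy": 0, "dz": -0.14, "roll": 0}, {"fingers": 0, "dx": 0, "dy": 0, "dz": -0.15, "roll": 0}, {"fingers": 0, "dx": 0, "dy": 0, "dz": -0.15, "roll": 0}]}}

```text
clock: 21.2
ee_pos: [0.4315, -0.1896, 0.189]
ee_rot: [[-0.072, 0.997, 0.003], [0.997, 0.072, 0.0], [-0.0, 0.003, -1.0]]
contact_force: [-0.1, 0.0, -0.6]
opening: 0.0856
finger_force: 0.0
```

Emit:
{"api": "apply_moves", "payload": {"moves": [{"fingers": 0, "dx": -0.04, "dy": 0, "dz": 0, "roll": 0}, {"fingers": 0, "dx": -0.09, "dy": 0, "dz": 0, "roll": 0}, {"fingers": 0, "dx": -0.14, "dy": 0, "dz": 0, "roll": 0}, {"fingers": 0, "dx": -0.14, "dy": 0, "dz": 0, "roll": 0}, {"fingers": 0, "dx": -0.14, "dy": 0, "dz": 0, "roll": 0}]}}

```text
clock: 21.7
ee_pos: [0.439, -0.3301, 0.1857]
ee_rot: [[-0.068, 0.998, -0.003], [0.998, 0.068, 0.001], [0.001, -0.003, -1.0]]
contact_force: [0.2, -0.2, 1.0]
opening: 0.0852
finger_force: 0.0
```

```bash
python3 - <<'E'
from h import *
s=arm.state();print(s["clock"],s["ee_pos"],s["qd"],s["opening"],s["contact_force"])
c=arm.read_camera("top");im=c["img"]
h=cv2.cvtColor(im,cv2.COLOR_RGB2HSV).astype(int);m=(h[...,1]<50)&(h[...,2]>130)
m[:, :300]=0;m[:,380:]=0;m[:205]=0;m[262:]=0
for s_,ce,ct in blob(m,200,9999):
    r=ray(c,ct[:,0],.0055)[:,:2].astype(np.float32);print("blade",ce,s_,cv2.minAreaRect(r))
d=arm.read_camera("side");print(disc(d,(250,330,130,210),.069)[:2])
E
```

```text
21.7 [ 0.439  -0.3301  0.1857] [-0.0541 -0.0237 -0.022   0.022   0.003   0.0072 -0.0137] 0.08521713470135385 [ 0.2278 -0.1917  0.9843]
blade [345.9249 238.1008] [ 325  223   48   31 1171] ((0.4211435914039612, -0.05760122835636139), (0.08061105757951736, 0.1315397173166275), 3.433763265609741)
(((282.9959716796875, 166.2678680419922), (20.661766052246094, 28.924875259399414), 84.82846069335938), array([0.4889, 0.2773, 0.069 ]))
```

```bash
python3 -c "
from workcell import arm
print(arm.close_job())"
```

```text
the job is handed in; nothing more can be done
None
```

The job is handed in: the wet disc lies on the rack's lower tier about 16 mm off the middle along the boards and 1 mm across them, and the spatula is flat on the cutting mat; the judging result was not shown.

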